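Short spin on the bench centrifuge

ROBOT

A 6-joint arm with a two-finger parallel gripper is mounted at the origin on a cart in front of the work surface, level with it; the furniture and walls round the work are solid. World frame = base frame: x ahead of the robot, y to its left, z up, the work surface at z = 0. Lengths are in m, angles in rad, forces in N, time in s.
With the tool pointing down it reaches from about 0.3 to 0.95 m from the base axis. Payload 3.1 kg.
Tool frame: the origin (TCP) lies between the finger pads; the fingertips stand tips_ahead ahead of it and the grasp point (between the pads) lies 2 mm behind it (tips_ahead is the distance from the TCP to the fingertips, in m); x points along the fingers, y is the direction in which the jaws open and shut, and the axes are right-handed (so a half turn about x gives the same grasp; the last joint's range is limited). The gripper opens to 85 mm and grips with 20 to 120 N. Pads are 22 mm wide; open, the fingers measure 114 mm over their backs; the gripper's body (76 mm by 85 mm) begins 54 mm behind the grasp point. The pads swing forward as they close: fully open they stand 13 mm farther back than shut.
Start: joints at [1.081, 0.308, 1.634, -0, 1.2, -0.07], TCP at [0.255, 0.571, 0.248] pointing down, gripper open.
Joint ranges: [-3.06, 3.06], [-0.79, 1.96], [0.05, 2.63], [-1.19, 4.34], [0.05, 2.64], [-2.94, 2.94]. Speed limits (rad/s): [2.79, 2.79, 3.14, 3.14, 3.14, 3.14].

INTERFACE

Orientations are given as a unit quaternion [x, y, z, w].
In Python, from bench import * gives the robot as it stands. The module is installed in compiled form; this text tells all that it offers.
- The arm moves only by the tool carry_out, never from a script. Its argument "steps" is a list of rows, each an object with "travel": the shift along the world's x, y, z in units of 250 mm (1.0 is 250 mm), a list of three; "twist": the turn, a rotation vector about the world's x, y, z in units of pi/2 rad (1.0 is pi/2 rad), a list of three; "claw": the closure, from 0 (fully open) to 1 (shut). In form: [{"travel": [tx, ty, tz], "twist": [rx, ry, rz], "claw": claw}, ...]. A call has 1 to 20 rows; each row is the pose to reach, as a shift and turn from the pose measured when the call began; what a row does not reach only later rows make up. A row lasts 1/10 s, in which the tool goes at most 50 mm and 8.59 degrees, less where a joint would pass 70% of its speed; a pose out of reach is approached as far as the arm can. A call with a number of a shift or a turn outside -1 to 1 is refused whole. A call with a gripper value outside its range is refused whole. The fingers move at their own pace and stop on an object; "squeeze" is the grip in N (left out, the last holds). Time passes only in rows, so rows that repeat a pose let the fingers close. It gives the time, the measured TCP pose, the force and the opening at its end, in the units of the state.
- sense(): the state, without advancing time (a new reading comes with each control period).
- grab_frame(name): name is "scene" or "side" or "wrist"; returns a dict with "pixels" (480x640x3 uint8, red, green, blue), "fov_y" (degrees; the focal length in pixels is half the picture's height over the tangent of half this angle, whatever the lens; pixels are square), "cx", "cy" (the principal point, pixels), "k1" (the pictures are not rectified: a ray, as slopes to the right and down, at radius r is drawn at 1 + k1 r^2 times it, then the intrinsics apply), "world_to_cam" (4x4, takes a point from world to camera coordinates); the wrist camera has in their place "hand_eye" (4x4, takes a point from camera to tool coordinates, whose origin is the TCP and whose axes are the tool frame's). Camera axes: x right, y up, looking along -z (the intrinsics and any distortion apply to the point x, -y, -z); pixel columns grow to the right and rows downward; lengths in m; the calibration is good to about 2 mm. A picture is of the moment at which its call begins: read the wrist's pose just before it. There is no depth.
- hand_in(): hands the job in, once; it reports no verdict.
The state is a dict: "t": time; "q": joint angles; "qd": joint speeds; "joint_torque": joint torques, N m; "eef_pos": TCP position; "eef_rot": TCP orientation; "force": force on the tool from outside, world axes, zero at the start; "torque": the same for the moment, N m; "width": finger opening in m.
Only numpy, scipy, OpenCV 4.12 (cv2) and the standard library are available. Lean on these libraries where they do the work, as an engineer would, in place of code of your own. Each camera call takes 0.05 s, during which the arm holds its last target.

TASK

The microtubes are already in the rotor of the small white bench centrifuge: give them a short spin. With the closed fingers, first push the open lid down by its front lip, without slamming it, until the catch holds it shut; then switch the centrifuge on by pressing the far end (the one with the white dash) of the red rocker; then press the round blue key down and keep it down: the program finishes while still holding that key fully pressed. Do not switch on or press the blue key before the lid is shut, leave the black release button alone, and neither pick up nor shift the things standing around.

Things in the scene. Friction and masses are not known exactly. Their poses are not given: they have to be found in the camera images.
- centrifuge: Fixed white bench centrifuge, 230 mm deep (its x), 190 mm wide (its y), 100 mm high to its deck. Origin: centre of its underside; x points from its front (control panel) to its back (lid hinge), y to the operator's left, z up. Yaw 0.25 to 0.55 rad. The panel is the front 70 mm of its top, sloping down to the front by 0.21 rad (83 mm high at the front edge, 98 mm at the back).
- lid (a joint): Lid angle (rad): 0 to 0.01 when shut and caught, positive when open (start 0.65 to 0.95), stop at -0.012. Turns about the centrifuge's y at lid_hinge; friction holds it where it is left, but near shut it springs up again to about 0.5 unless caught. Pushing takes 2 to 3 N at the lip, up to about 6 N over the last 15 mm, where it passes the spring catch; then comes the hard stop.
- lid_hinge (a point): Middle of the lid's hinge line, at (110, 0, 104) mm in the centrifuge's frame.
- lid_lip (a point): Where to push the lid: middle of the blue finger pad (20 x 74 mm) on the upper (outer) face of its front lip. At lid angle a it lies at x = 110 - 137 cos a + 20 sin a, z = 104 + 137 sin a + 20 cos a mm in the centrifuge's frame (x -27, z 124 when shut), in the middle of its width. A clear dome begins 16 mm behind it and rises 12 mm above it. Its axes turn with the lid.
- rocker (a joint): Mains rocker (rad): 0 off, far end standing up; 0.4 on, far end down. It snaps over the middle (0.2) and stays; about 4 N at its far end throws it.
- rocker_on_end (a point): Centre of the far half's upper face of the red rocker (rocker 45 mm long fore and aft, 28 mm wide, in a black bezel, left half of the panel), 15 mm behind its pivot; white dash. Pressing it down by about 6 mm throws it.
- spin_key (a joint): Travel of the round blue key (m): 0 up, 0.006 fully pressed; a spring brings it back up when released, and about 5 N hold it fully down.
- spin_key_top (a point): Centre of the top of the round blue key (30 mm across, right half of the panel, in a black housing). It is pressed along the panel's normal, 0.21 rad from vertical towards the front; straight down serves as well.
- catch: The black lid release button, 12 x 36 x 16 mm, in the middle of the panel's back edge, just in front of the lid; origin 4 mm below its centre, its top 12 mm above the origin. Pushed towards the back it frees the lid, which springs open. Not to be touched. It slides back by up to 8 mm by itself as the lid is pushed shut, and comes forward again as the lid catches.
- rack: Wire rack with four capped blood tubes, 56 x 136 mm, 98 mm high with the tubes, loose, to the left of the centrifuge. Origin: centre of its underside. Leave alone.
- dropper: White dropper bottle with blue label and cap, 37 mm across, 100 mm high, loose, to the right of the centrifuge. Origin: centre of its underside. Leave alone.
- petri: Petri dish with lid, 61 mm across, 14 mm high, loose, to the right of the centrifuge. Origin: centre of its underside. Leave alone.
- timer: White lab timer, 66 x 62 x 22 mm, loose, at the left. Origin: centre of its underside. Leave alone.

How it is judged:
On the way, in this order (a step that is already met when the one before it is completed fails the run):
1. the lid is shut and stays so on its catch with no hand on it, the rocker still off and the blue key up (value of joint lid below 0.02 rad and value of joint rocker below 0.1 rad and value of joint spin_key below 0.002 m and contact force between the arm and lid below 0.1 N), for 0.3 s.
2. the rocker is on, the lid shut, the blue key still up (value of joint rocker above 0.34 rad and value of joint lid below 0.02 rad and value of joint spin_key below 0.002 m), for 0.2 s.
At the end, for the whole second after the job is handed in: The blue key is held down by the fingers (at least 4.5 of its 6 mm, with 1 to 40 N), the rocker is on (over 0.34 rad), and the lid is shut on its catch (under 0.02 rad) with no hand on it (value of joint spin_key above 0.0045 m and contact force between the fingers and spin_key between 1 and 40 N and value of joint rocker above 0.34 rad and value of joint lid below 0.02 rad and contact force between the arm and lid below 0.1 N); the arm keeps its last pose, push and grip.
It fails at once if the centrifuge is switched on with the lid open (value of joint rocker above 0.25 rad and value of joint lid above 0.05 rad).
It fails at once if the blue key is pressed with the lid open or the rocker off (value of joint spin_key above 0.003 m and (value of joint lid above 0.05 rad or value of joint rocker below 0.2 rad)).
It fails at once if the lid is slammed (velocity of joint lid below -4 rad/s).
It fails at once if the rack, dropper bottle, petri dish or timer is shifted by over 20 mm, lifted or tipped (distance of any of rack, dropper, petri, timer from where it was at the start of the episode above 0.02 m or angle between rack's own z axis and vertical above 0.2 rad or angle between dropper's own z axis and vertical above 0.3 rad).
It fails at once if the release button is pressed (contact force between the arm and catch above 1 N).
It also fails if it takes over 42 s, if anything falls off the work surface, if the arm or the gripper's body presses on something with over 40 N, if the wrist force passes 120 N, or if a joint passes its speed limit or range.

## Working session

There is one attempt and no reset: what is moved stays moved. The work goes in short steps, Python scripts to look and compute and a tool call to move; the robot and the scene stay as the last step left them, time stands still between calls to the robot, and variables do not carry over. Pictures are saved under pics/ and viewed, and the job is handed in when it is done.

Besides the shell and the picture viewer there is one more tool, called after "Call:" in YAML: its name, and indented under it one key for each argument. carry_out: Moves the arm, as the interface text tells. Its arguments: {"type":"object","properties":{"steps":{"type":"array"},"squeeze":{"type":"number"}},"required":["steps"]}

```bash
mkdir -p pics; cat > h.py <<'E'
import numpy as np, cv2
from bench import *
def save(n,f):
    im=f["pixels"]; cv2.imwrite(f"pics/{n}.png",im[:,:,::-1])
E
python3 - <<'E'
from h import *
s=sense(); print(s)
for n in ["scene","side","wrist"]:
    f=grab_frame(n); save(n+"0",f); print(n,{k:v for k,v in f.items() if k!="pixels"})
    np.save(f"pics/{n}0.npy",{k:v for k,v in f.items()},allow_pickle=True)
E
```

```text
{'t': 0.0, 'q': array([ 1.08129482e+00,  3.09021798e-01,  1.63519281e+00, -2.45850189e-05,
        1.19967002e+00, -6.96833825e-02]), 'qd': array([-0.00092754, -0.00019197,  0.00047622,  0.00057523,  0.00168123,
       -0.0006942 ]), 'joint_torque': array([ 1.44947103e-04, -4.15258241e+01, -2.76659328e+01, -3.52147626e-04,
        1.06035764e-02, -4.19493347e-05]), 'eef_pos': array([0.25440158, 0.570029  , 0.24703357]), 'eef_rot': array([ 0.14655622,  0.69180174, -0.14811843,  0.69137006]), 'force': array([ 0.65282525, -0.38147565, -1.29863573]), 'torque': array([ 0.00301982, -0.01782607,  0.04538905]), 'width': 0.08566145660119118}
scene {'fov_y': 53.38168088315631, 'cx': 323.1195712595035, 'cy': 242.5584020616382, 'k1': -0.06450426493444608, 'world_to_cam': array([[ 0.86171407, -0.5071273 ,  0.01645519, -0.39102997],
       [ 0.28616646,  0.51252521,  0.80958425, -0.33490224],
       [-0.41899597, -0.69292122,  0.58677301, -0.79327208],
       [ 0.        ,  0.        ,  0.        ,  1.        ]])}
side {'fov_y': 45.868355072589225, 'cx': 310.72096327421906, 'cy': 237.11018278572553, 'k1': -0.15610286406706797, 'world_to_cam': array([[-0.92592357, -0.3775188 , -0.0120453 ,  0.59444007],
       [ 0.2784827 , -0.70387177,  0.65346149, -0.11435516],
       [-0.25517234,  0.60170099,  0.75686392, -1.29823124],
       [ 0.        ,  0.        ,  0.        ,  1.        ]])}
wrist {'fov_y': 59.95111859266688, 'cx': 319.1983857182937, 'cy': 244.21573144455823, 'k1': -0.0768877349689941, 'hand_eye': array([[-3.48982497e-04,  3.04195384e-01, -9.52609598e-01,
        -1.25881841e-01],
       [ 9.99999873e-01, -2.39855762e-04, -4.42936402e-04,
         1.00930050e-04],
       [-3.63228110e-04, -9.52609632e-01, -3.04195262e-01,
        -7.79814821e-02],
       [ 0.00000000e+00,  0.00000000e+00,  0.00000000e+00,
         1.00000000e+00]])}
```

View pics/scene0.png

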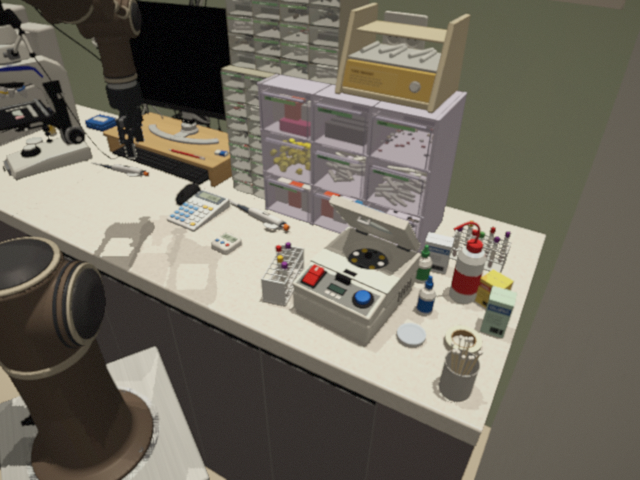

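View pics/side0.png

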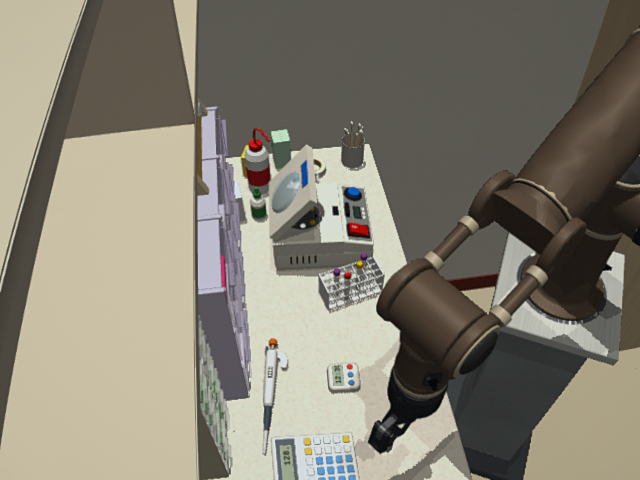

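View pics/wrist0.png

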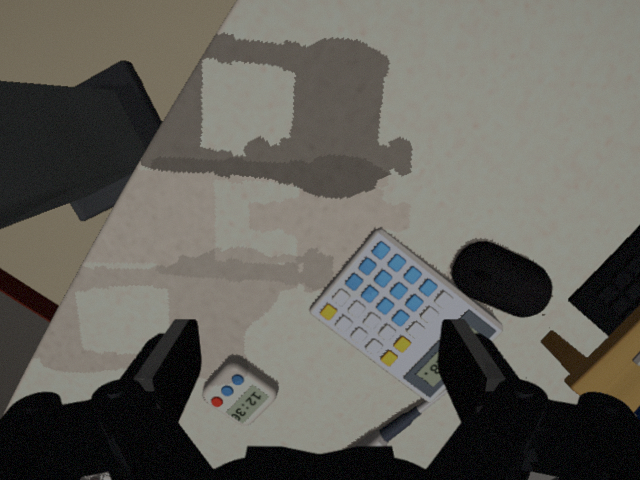

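```bash
python3 -c "
import bench; print([ (n,getattr(bench,n)) for n in dir(bench) if not n.startswith('__')])"
```

```text
[('IKError', <class 'bench.IKError'>), ('grab_frame', <function make.<locals>.drawn_camera at 0x7fb671d8c180>), ('hand_in', <function connect.<locals>.done at 0x7fb671d037e0>), ('sense', <function make.<locals>.<lambda> at 0x7fb671d8c680>), ('tips_ahead', 0.017)]
```

```bash
python3 - <<'E'
import cv2
a=cv2.imread('pics/scene0.png')[190:350,255:455]; cv2.imwrite('pics/z1.png',cv2.resize(a,None,fx=4,fy=3.75,interpolation=cv2.INTER_CUBIC) if 0 else cv2.resize(a,None,fx=3.75,fy=3.75,interpolation=cv2.INTER_CUBIC))
a=cv2.imread('pics/side0.png')[140:320,255:395]; cv2.imwrite('pics/z2.png',cv2.resize(a,None,fx=3.3,fy=3.3,interpolation=cv2.INTER_CUBIC))
E
```

```text
(no output)
```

View pics/z1.png

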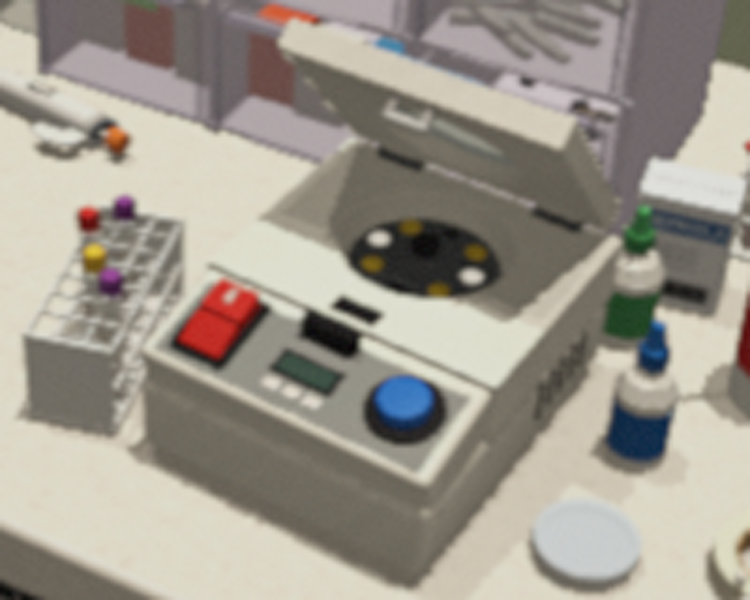

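View pics/z2.png

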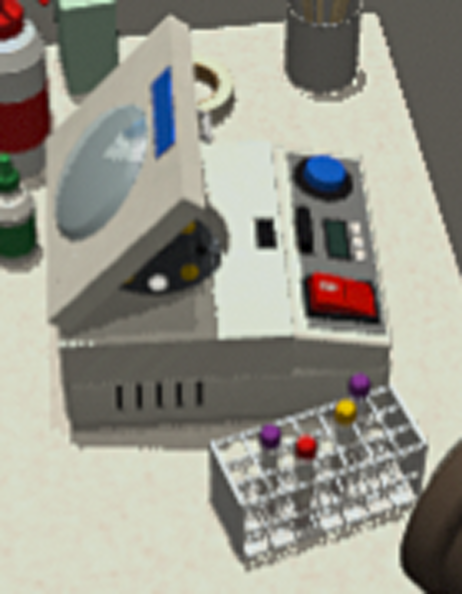

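```bash
cat >> h.py <<'E'
def proj(f,P):
    P=np.atleast_2d(P); T=f["world_to_cam"]; c=P@T[:3,:3].T+T[:3,3]
    u=c[:,0]/-c[:,2]; v=-c[:,1]/-c[:,2]; r2=u*u+v*v; s=1+f["k1"]*r2
    F=240/np.tan(np.radians(f["fov_y"]/2)); return np.c_[F*u*s+f["cx"],F*v*s+f["cy"]]
def c2w(p,L):
    x,y,yaw=p[:3]; c,s=np.cos(yaw),np.sin(yaw); L=np.atleast_2d(L)
    return np.c_[x+c*L[:,0]-s*L[:,1],y+s*L[:,0]+c*L[:,1],L[:,2]]
def lip(a): return np.array([.110-.137*np.cos(a)+.02*np.sin(a),0,.104+.137*np.sin(a)+.02*np.cos(a)])
E
cat > fit.py <<'E'
from h import *
from scipy.optimize import least_squares
A=np.load('pics/scene0.npy',allow_pickle=True).item(); B=np.load('pics/side0.npy',allow_pickle=True).item()
za=lambda q:np.array(q)/3.75+[255,190]-.37
zb=lambda q:np.array(q)/3.3+[255,140]-.35
pan=lambda x:.083+(x+.115)*.2131
def model(p):
    k=np.array([p[4],p[5],p[6]]); d=np.array([p[7],p[8],p[9]])
    LA=np.array([[-.115,-.095,0],[-.115,-.095,.083],[-.115,.095,.083],k,d])
    LB=np.array([[-.115,.095,.083],[.115,.095,0],lip(p[3]),k,d])
    return proj(A,c2w(p,LA)),proj(B,c2w(p,LB))
OA=za([[407,582],[426,480],[147,347],[404,397],[232,296]]); OB=zb([[389,341],[74,444],[163,112],[325,171],[329,288]])
def res(p):
    a,b=model(p); return np.r_[(a-OA).ravel(),(b-OB).ravel()]
r=least_squares(res,[.7,-.1,.4,.8,-.08,-.05,.1,-.07,.05,.1],loss='soft_l1')
print(r.x.round(4)); print(res(r.x).reshape(-1,2).round(1))
for i in (4,7): print('world',c2w(r.x,r.x[i:i+3]).round(4),'panel z',pan(r.x[i]).round(4))
np.save('fit.npy',r.x)
E
python3 fit.py
```

```text
[ 0.5845  0.0799  0.4497  0.8599 -0.0845 -0.0616  0.1021 -0.0731  0.0574
  0.1079]
[[ 2.6  2.3]
 [ 0.5  0.5]
 [-3.5 -0.5]
 [-0.   0. ]
 [-0.2  0.1]
 [ 1.4  2.5]
 [-2.8 -0.6]
 [-0.4  1.7]
 [-0.  -0. ]
 [-0.2 -0.2]]
world [[ 0.5353 -0.0123  0.1021]] panel z 0.0895
world [[0.4938 0.0998 0.1079]] panel z 0.0919
```

```bash
cat >> h.py <<'E'
from scipy.spatial.transform import Rotation as Ro
def target(yaw,pitch=0):
    z=np.array([np.cos(yaw),np.sin(yaw),0]);x=np.array([0,0,-1.]);y=np.cross(z,x)
    R=np.c_[x,y,z]
    return Ro.from_rotvec(pitch*y)*Ro.from_matrix(R)
def cmd(pos,rot,s=None):
    s=s or sense(); c=Ro.from_quat(s["eef_rot"])
    print('travel',((np.array(pos)-s["eef_pos"])/.25).round(4),'twist',((rot*c.inv()).as_rotvec()/(np.pi/2)).round(4))
E
python3 - <<'E'
from h import *
s=sense();print(Ro.from_quat(s["eef_rot"]).as_matrix().round(3))
p=np.load('fit.npy'); print(p[2])
for a in (0,.3,.6,.86): print(a,lip(a),c2w(p,lip(a)))
for l in ([-.17,0,.32],[-.11,0,.3],[-.08,0,.3]):
  w=c2w(p,l)[0]; print(w); cmd(w,target(p[2]))
E
```

```text
[[-0.001  0.408  0.913]
 [-0.002  0.913 -0.408]
 [-1.    -0.002 -0.   ]]
0.4496521176784032
0 [-0.027  0.     0.124] [[0.56023013 0.06820436 0.124     ]]
0.3 [-0.01497069  0.          0.163593  ] [[0.5710637  0.07343293 0.163593  ]]
0.6 [0.00822187 0.         0.19786273] [[0.59195089 0.08351363 0.19786273]]
0.86 [0.03577292 0.         0.22087318] [[0.61676332 0.09548875 0.22087318]]
[0.43144456 0.00604909 0.32      ]
travel [ 0.7079 -2.2565  0.2908] twist [ 1.200e-03 -1.000e-04  5.535e-01]
[0.48548046 0.03212822 0.3       ]
travel [ 0.924  -2.1522  0.2108] twist [ 1.200e-03 -1.000e-04  5.535e-01]
[0.51249841 0.04516779 0.3       ]
travel [ 1.0321 -2.1001  0.2108] twist [ 1.200e-03 -1.000e-04  5.535e-01]
```

Call:
carry_out:
  steps:
    - {"travel": [0,0,0.3],"twist": [0,0,0],"claw": 1}
    - {"travel": [0.1,-0.2,0.3],"twist": [0,0,0.1],"claw": 1}
    - {"travel": [0.2,-0.4,0.3],"twist": [0,0,0.2],"claw": 1}
    - {"travel": [0.3,-0.6,0.3],"twist": [0,0,0.28],"claw": 1}
    - {"travel": [0.35,-0.8,0.3],"twist": [0,0,0.37],"claw": 1}
    - {"travel": [0.4,-1,0.3],"twist": [0,0,0.46],"claw": 1}
    - {"travel": [0.4,-1,0.3],"twist": [0,0,0.553],"claw": 1}
    - {"travel": [0.4,-1,0.3],"twist": [0,0,0.553],"claw": 1}

```text
t: 0.95
eef_pos: [0.3549, 0.3169, 0.322]
eef_rot: [-0.158, 0.69, 0.155, 0.689]
force: [-0.3, 0.0, 0.9]
width: -0.0002
```

Call:
carry_out:
  steps:
    - {"travel": [0.05,-0.2,0],"twist": [0,0,0],"claw": 1}
    - {"travel": [0.1,-0.4,0],"twist": [0,0,0],"claw": 1}
    - {"travel": [0.15,-0.6,0],"twist": [0,0,0],"claw": 1}
    - {"travel": [0.2,-0.8,0],"twist": [0,0,0],"claw": 1}
    - {"travel": [0.25,-1,0],"twist": [0,0,0],"claw": 1}
    - {"travel": [0.31,-1,0],"twist": [0,0,0],"claw": 1}
    - {"travel": [0.31,-1,0],"twist": [0,0,0],"claw": 1}

```text
t: 1.65
eef_pos: [0.4341, 0.0654, 0.3221]
eef_rot: [-0.156, 0.69, 0.153, 0.69]
force: [-0.1, -0.2, -0.5]
width: 0.0002
```

```bash
python3 - <<'E'
from h import *
s=sense(); print(s)
f=grab_frame("wrist"); save("wrist1",f); f["s"]=s
np.save("pics/wrist1.npy",f,allow_pickle=True)
E
```

```text
{'t': 1.65, 'q': array([ 0.05273109, -0.1317112 ,  1.9604527 , -0.00355057,  1.31122548,
       -1.95836175]), 'qd': array([ 0.05501218, -0.01545688,  0.02672232,  0.02502747,  0.0390362 ,
        0.01426628]), 'joint_torque': array([ -1.08732663, -22.48549819, -29.06074047,  -0.19596   ,
        -0.14838255,  -0.10784377]), 'eef_pos': array([0.43411267, 0.06544107, 0.32213286]), 'eef_rot': array([-0.15601945,  0.68960485,  0.15343478,  0.69033387]), 'force': array([-0.09426453, -0.1656466 , -0.50491413]), 'torque': array([-0.01398223,  0.06159803,  0.05050998]), 'width': 0.00020105586546554762}
```

View pics/wrist1.png

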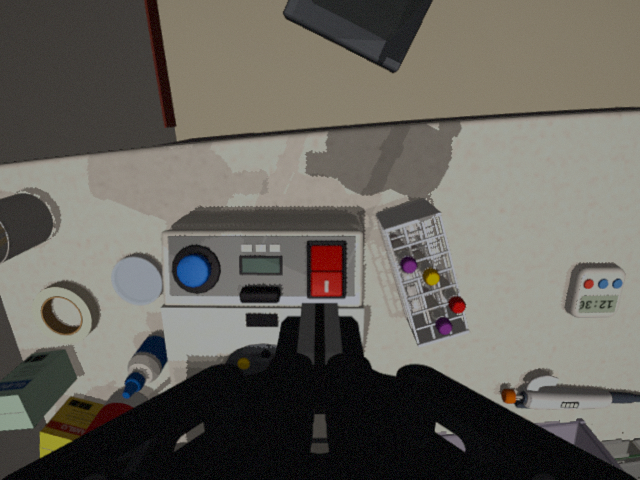

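```bash
python3 - <<'E'
import cv2
a=cv2.imread('pics/wrist1.png')[195:345,145:385]; cv2.imwrite('pics/z3.png',cv2.resize(a,None,fx=3.3,fy=3.3,interpolation=cv2.INTER_CUBIC))
E
```

```text
(no output)
```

View pics/z3.png

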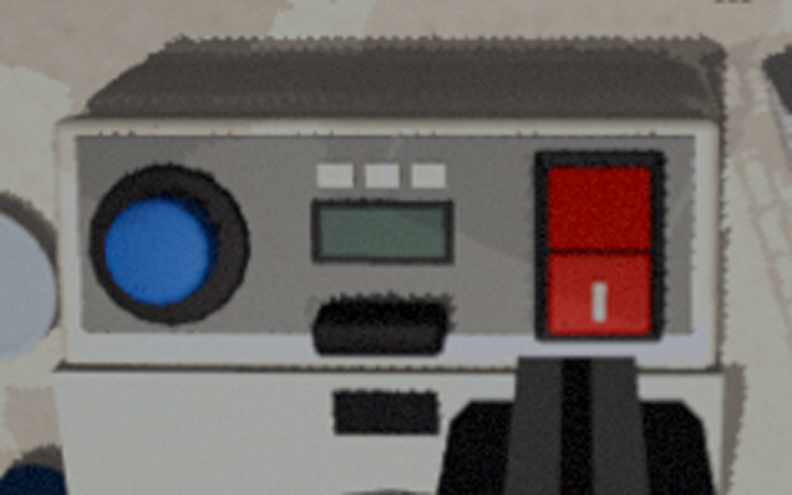

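```bash
cat >> h.py <<'E'
def wristcam(f):
    s=f["s"];T=np.eye(4);T[:3,:3]=Ro.from_quat(s["eef_rot"]).as_matrix();T[:3,3]=s["eef_pos"]
    g=dict(f); g["world_to_cam"]=np.linalg.inv(T@f["hand_eye"]); return g
E
cat > fit2.py <<'E'
import io,contextlib
with contextlib.redirect_stdout(io.StringIO()):
    from fit import *
C=wristcam(np.load('pics/wrist1.npy',allow_pickle=True).item())
zc=lambda q:np.array(q)/3.3+[145,195]-.35
OC=zc([[58,118],[720,120],[55,368],[718,368],[160,251],[599,302]])
def res2(p):
    k=p[4:7];d=p[7:10]
    LC=np.array([[-.115,-.095,.083],[-.115,.095,.083],[-.045,-.095,.099],[-.045,.095,.099],k,d])
    c=proj(C,c2w(p,LC))-OC
    return np.r_[res(p)*np.repeat([.5,.5,.5,1,1,.5,.5,1,1,1],2),c.ravel()*.8]
r=least_squares(res2,np.load('fit.npy'),loss='soft_l1')
p=r.x;print(p.round(4)); print(res2(p).reshape(-1,2).round(1))
for i in (4,7): print('world',c2w(p,p[i:i+3]).round(4),'panel z',pan(p[i]).round(4))
print('lip',c2w(p,lip(p[3])))
np.save('fit2.npy',p)
E
python3 fit2.py
```

```text
[ 0.5843  0.0761  0.4421  0.8689 -0.0825 -0.0593  0.1022 -0.071   0.0602
  0.1081]
[[ 1.5  1.8]
 [ 0.5  0.9]
 [-1.4  0.1]
 [ 0.1  0.1]
 [ 0.  -0.1]
 [ 0.9  0.8]
 [-1.2 -1. ]
 [-0.1  0.3]
 [ 0.1 -0.2]
 [-0.5 -0.2]
 [-3.3 -0.1]
 [ 1.3 -0.6]
 [-0.4  0.4]
 [ 1.1  1.2]
 [ 0.1  0.1]
 [ 0.1 -0.3]]
world [[ 0.5351 -0.0128  0.1022]] panel z 0.0899
world [[0.4945 0.1001 0.1081]] panel z 0.0924
lip [[0.61761918 0.09187691 0.22152556]]
```

```bash
cat > push.py <<'E'
from h import *
p=np.load('fit2.npy')
def tcp(a,extra=0):
    off=-.002+.010*min(1,max(a,0)/.6)
    l=lip(a)+[off,0,(.011-off)*np.tan(max(a,0))+.017+extra]
    return c2w(p,l)[0]
E
python3 - <<'E'
from push import *
s=sense()
a0=p[3]
print(tcp(a0,.03)); cmd(tcp(a0,.08),target(p[2])); cmd(tcp(a0,.03),target(p[2]))
E
```

```text
[0.62485017 0.0952993  0.27207326]
travel [0.7676 0.1145 0.0008] twist [ 0.0017 -0.     -0.0008]
travel [ 0.7676  0.1145 -0.1992] twist [ 0.0017 -0.     -0.0008]
```

Call:
carry_out:
  steps:
    - {"travel": [0.15,0.02,0],"twist": [0,0,0],"claw": 1}
    - {"travel": [0.3,0.045,0],"twist": [0,0,0],"claw": 1}
    - {"travel": [0.45,0.067,0],"twist": [0,0,0],"claw": 1}
    - {"travel": [0.6,0.09,0],"twist": [0,0,0],"claw": 1}
    - {"travel": [0.768,0.1145,0],"twist": [0.0017,0,0],"claw": 1}
    - {"travel": [0.768,0.1145,-0.1],"twist": [0.0017,0,0],"claw": 1}
    - {"travel": [0.768,0.1145,-0.18],"twist": [0.0017,0,0],"claw": 1}
    - {"travel": [0.768,0.1145,-0.18],"twist": [0.0017,0,0],"claw": 1}
    - {"travel": [0.768,0.1145,-0.18],"twist": [0.0017,0,0],"claw": 1}

```text
t: 2.6
eef_pos: [0.6241, 0.097, 0.2764]
eef_rot: [-0.156, 0.69, 0.156, 0.689]
force: [0.2, 0.5, 0.5]
width: -0.0001
```

```bash
python3 - <<'E'
from push import *
s=sense(); print(s["eef_pos"],s["force"])
import cv2
for n in ["side","scene"]:
    f=grab_frame(n); a=f["pixels"][:,:,::-1]
    a=a[120:300,235:415] if n=="side" else a[170:350,265:445]
    cv2.imwrite(f"pics/{n}2.png",cv2.resize(a,None,fx=3.3,fy=3.3,interpolation=cv2.INTER_CUBIC))
cmd(tcp(p[3]),target(p[2]),s)
b=s["eef_pos"]
for a in np.arange(.88,-.03,-.05): print(round(a,2),((tcp(a)-b)/.25).round(3))
for a in (0,-.012,-.03): print(round(a,3),((tcp(a)-b)/.25).round(3))
E
```

```text
[0.62412587 0.09704342 0.27636864] [0.2001058  0.50488334 0.49371959]
travel [ 0.0029 -0.007  -0.1372] twist [-0.0002 -0.0012 -0.0018]
0.88 [ 0.008 -0.005 -0.134]
0.83 [-0.013 -0.015 -0.15 ]
0.78 [-0.034 -0.024 -0.167]
0.73 [-0.053 -0.034 -0.186]
0.68 [-0.072 -0.043 -0.205]
0.63 [-0.09  -0.051 -0.225]
0.58 [-0.108 -0.06  -0.246]
0.53 [-0.128 -0.069 -0.266]
0.48 [-0.146 -0.077 -0.287]
0.43 [-0.163 -0.085 -0.31 ]
0.38 [-0.179 -0.093 -0.333]
0.33 [-0.194 -0.1   -0.358]
0.28 [-0.208 -0.107 -0.384]
0.23 [-0.221 -0.113 -0.41 ]
0.18 [-0.232 -0.118 -0.437]
0.13 [-0.243 -0.123 -0.465]
0.08 [-0.252 -0.128 -0.494]
0.03 [-0.26  -0.131 -0.524]
-0.02 [-0.265 -0.134 -0.552]
0 [-0.264 -0.133 -0.541]
-0.012 [-0.265 -0.134 -0.548]
-0.03 [-0.266 -0.134 -0.558]
```

View pics/side2.png

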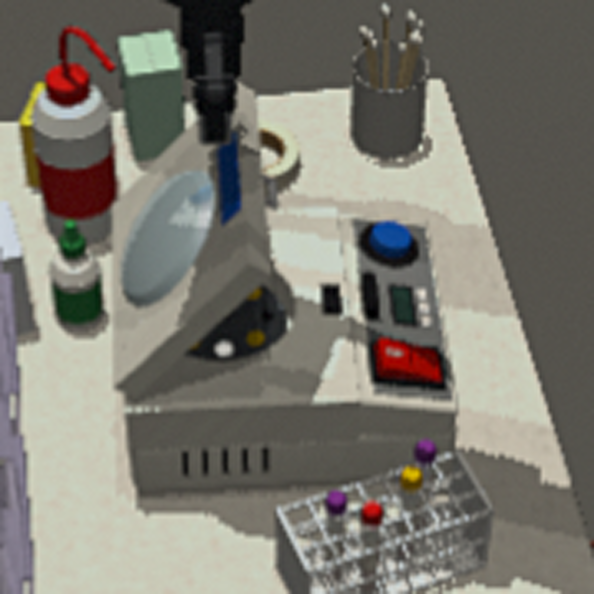

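View pics/scene2.png

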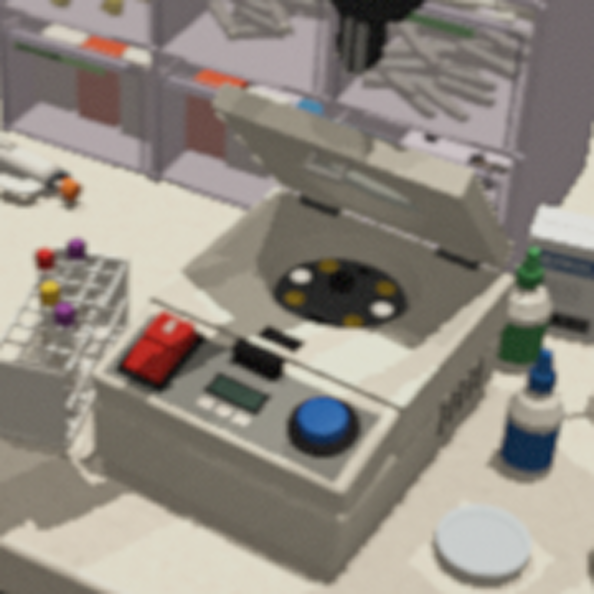

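Call:
carry_out:
  steps:
    - {"travel": [0.003,-0.007,-0.06],"twist": [0,0,0],"claw": 1}
    - {"travel": [0.003,-0.007,-0.11],"twist": [0,0,0],"claw": 1}
    - {"travel": [0.003,-0.007,-0.137],"twist": [0,0,0],"claw": 1}
    - {"travel": [-0.013,-0.015,-0.15],"twist": [0,0,0],"claw": 1}
    - {"travel": [-0.034,-0.024,-0.167],"twist": [0,0,0],"claw": 1}
    - {"travel": [-0.053,-0.034,-0.186],"twist": [0,0,0],"claw": 1}
    - {"travel": [-0.072,-0.043,-0.205],"twist": [0,0,0],"claw": 1}
    - {"travel": [-0.09,-0.051,-0.225],"twist": [0,0,0],"claw": 1}
    - {"travel": [-0.09,-0.051,-0.225],"twist": [0,0,0],"claw": 1}

```text
t: 3.6
eef_pos: [0.6016, 0.083, 0.2214]
eef_rot: [-0.156, 0.69, 0.156, 0.69]
force: [-0.2, -0.1, -0.1]
width: -0.0002
```

```bash
python3 - <<'E'
from push import *
s=sense(); print(s["eef_pos"],s["force"])
for n in ["side"]:
    f=grab_frame(n); a=f["pixels"][:,:,::-1]
    a=a[120:300,235:415]
    cv2.imwrite(f"pics/{n}3.png",cv2.resize(a,None,fx=3.3,fy=3.3,interpolation=cv2.INTER_CUBIC))
b=s["eef_pos"]
for a in np.arange(.63,-.03,-.05): print(round(a,2),((tcp(a)-b)/.25).round(3))
for a in (0,-.012,-.03): print(round(a,3),((tcp(a)-b)/.25).round(3))
E
```

```text
[0.60162204 0.08301886 0.22135294] [-0.23968945 -0.05599511 -0.07711724]
0.63 [-0.     0.005 -0.005]
0.58 [-0.018 -0.004 -0.025]
0.53 [-0.038 -0.013 -0.046]
0.48 [-0.056 -0.021 -0.067]
0.43 [-0.073 -0.029 -0.09 ]
0.38 [-0.089 -0.037 -0.113]
0.33 [-0.104 -0.044 -0.138]
0.28 [-0.118 -0.051 -0.163]
0.23 [-0.131 -0.057 -0.19 ]
0.18 [-0.142 -0.062 -0.217]
0.13 [-0.153 -0.067 -0.245]
0.08 [-0.162 -0.071 -0.274]
0.03 [-0.17  -0.075 -0.304]
-0.02 [-0.175 -0.078 -0.332]
0 [-0.174 -0.077 -0.321]
-0.012 [-0.175 -0.078 -0.328]
-0.03 [-0.176 -0.078 -0.338]
```

View pics/side3.png

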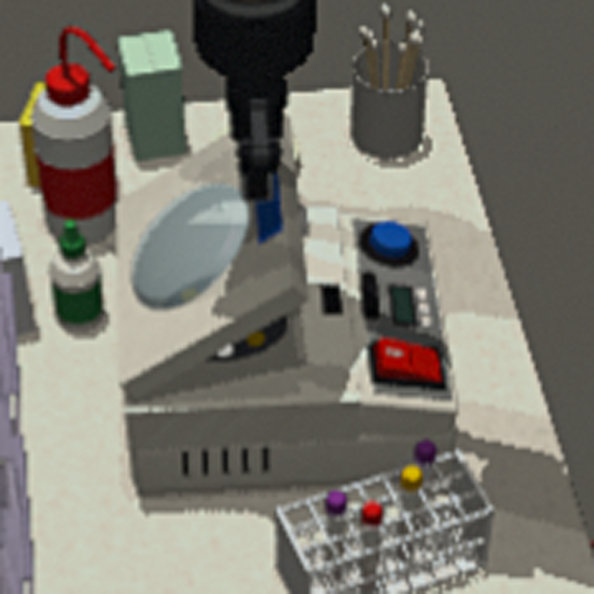

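Call:
carry_out:
  steps:
    - {"travel": [-0.028,-0.008,-0.015],"twist": [0,0,0],"claw": 1}
    - {"travel": [-0.045,-0.017,-0.04],"twist": [0,0,0],"claw": 1}
    - {"travel": [-0.064,-0.025,-0.065],"twist": [0,0,0],"claw": 1}
    - {"travel": [-0.081,-0.033,-0.09],"twist": [0,0,0],"claw": 1}
    - {"travel": [-0.097,-0.041,-0.113],"twist": [0,0,0],"claw": 1}
    - {"travel": [-0.112,-0.048,-0.138],"twist": [0,0,0],"claw": 1}
    - {"travel": [-0.126,-0.055,-0.163],"twist": [0,0,0],"claw": 1}
    - {"travel": [-0.137,-0.06,-0.19],"twist": [0,0,0],"claw": 1}
    - {"travel": [-0.137,-0.06,-0.19],"twist": [0,0,0],"claw": 1}

```text
t: 4.55
eef_pos: [0.5663, 0.068, 0.1727]
eef_rot: [-0.156, 0.691, 0.156, 0.689]
force: [0.1, -0.7, 0.8]
width: 0.0002
```

```bash
python3 - <<'E'
from push import *
s=sense(); print(s["eef_pos"],s["force"])
f=grab_frame("side"); np.save("pics/side4.npy",f,allow_pickle=True); a=f["pixels"][:,:,::-1].copy()
for an in (0.1,.2,.3):
    q=proj(f,c2w(p,lip(an)))[0]; print(an,q, (q-[235,120])*3.3)
a=a[120:300,235:415]
cv2.imwrite(f"pics/side4.png",cv2.resize(a,None,fx=3.3,fy=3.3,interpolation=cv2.INTER_CUBIC))
b=s["eef_pos"]
for a in list(np.arange(.23,-.03,-.05))+[0,-.012,-.03]: print(round(a,3),((tcp(a)-b)/.25).round(3))
E
```

```text
[0.56631524 0.06797175 0.17267556] [ 0.06580466 -0.67503178  0.78098738]
0.1 [331.35480418 199.61074507] [317.97085378 262.71545872]
0.2 [329.67713003 195.60086043] [312.43452911 249.4828394 ]
0.3 [327.39524819 191.70387428] [304.90431903 236.62278511]
0.23 [0.011 0.004 0.005]
0.18 [-0.001 -0.002 -0.023]
0.13 [-0.011 -0.007 -0.051]
0.08 [-0.021 -0.011 -0.079]
0.03 [-0.029 -0.015 -0.109]
-0.02 [-0.034 -0.018 -0.138]
0 [-0.033 -0.017 -0.127]
-0.012 [-0.034 -0.017 -0.133]
-0.03 [-0.035 -0.018 -0.143]
```

View pics/side4.png

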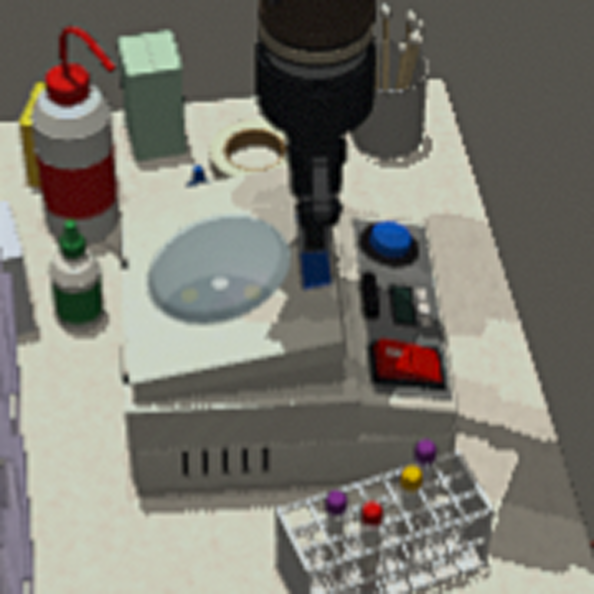

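Call:
carry_out:
  steps:
    - {"travel": [-0.006,-0.004,-0.025],"twist": [0,0,0],"claw": 1}
    - {"travel": [-0.015,-0.009,-0.05],"twist": [0,0,0],"claw": 1}
    - {"travel": [-0.025,-0.013,-0.075],"twist": [0,0,0],"claw": 1}
    - {"travel": [-0.031,-0.016,-0.095],"twist": [0,0,0],"claw": 1}
    - {"travel": [-0.035,-0.018,-0.11],"twist": [0,0,0],"claw": 1}
    - {"travel": [-0.038,-0.019,-0.12],"twist": [0,0,0],"claw": 1}
    - {"travel": [-0.038,-0.019,-0.13],"twist": [0,0,0],"claw": 1}
    - {"travel": [-0.038,-0.019,-0.138],"twist": [0,0,0],"claw": 1}
    - {"travel": [-0.038,-0.019,-0.138],"twist": [0,0,0],"claw": 1}
    - {"travel": [-0.038,-0.019,-0.138],"twist": [0,0,0],"claw": 1}

```text
t: 5.6
eef_pos: [0.5562, 0.0628, 0.1384]
eef_rot: [-0.156, 0.691, 0.156, 0.688]
force: [-1.6, -2.3, 5.0]
width: -0.0001
```

```bash
cat > chk.py <<'E'
from push import *
import sys
s=sense(); print(s["eef_pos"],s["force"])
f=grab_frame("side");  a=f["pixels"][:,:,::-1].copy()
a=a[120:300,235:415]
cv2.imwrite(f"pics/{sys.argv[1]}.png",cv2.resize(a,None,fx=3.3,fy=3.3,interpolation=cv2.INTER_CUBIC))
print(((tcp(-.012)-s["eef_pos"])/.25).round(3))
E
python3 chk.py side5
```

```text
[0.55621457 0.06284522 0.13842644] [-1.62087243 -2.25240899  5.04834448]
[0.007 0.003 0.004]
```

View pics/side5.png

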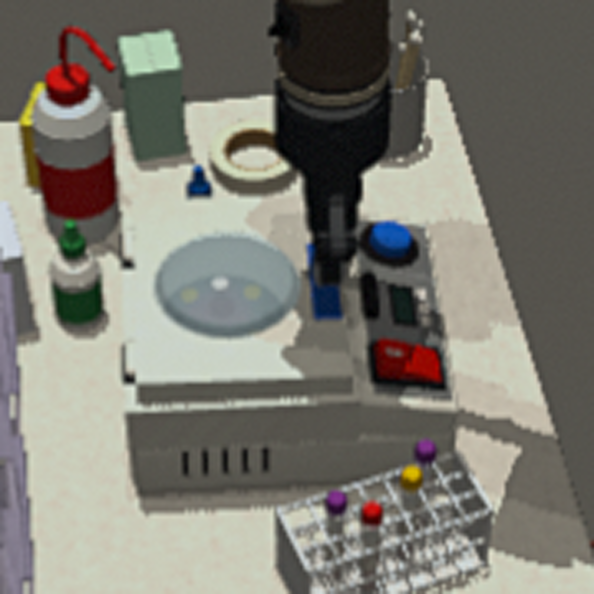

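Call:
carry_out:
  steps:
    - {"travel": [0,0,-0.004],"twist": [0,0,0],"claw": 1}
    - {"travel": [0,0,-0.008],"twist": [0,0,0],"claw": 1}
    - {"travel": [0,0,-0.008],"twist": [0,0,0],"claw": 1}
    - {"travel": [0,0,-0.008],"twist": [0,0,0],"claw": 1}

```text
t: 6.05
eef_pos: [0.5561, 0.0627, 0.1373]
eef_rot: [-0.156, 0.691, 0.156, 0.688]
force: [-2.6, -0.5, 8.3]
width: 0.0
```

Call:
carry_out:
  steps:
    - {"travel": [0,0,-0.006],"twist": [0,0,0],"claw": 1}
    - {"travel": [0,0,-0.012],"twist": [0,0,0],"claw": 1}
    - {"travel": [0,0,-0.012],"twist": [0,0,0],"claw": 1}
    - {"travel": [0,0,-0.012],"twist": [0,0,0],"claw": 1}

```text
t: 6.45
eef_pos: [0.5561, 0.0627, 0.1359]
eef_rot: [-0.156, 0.692, 0.156, 0.688]
force: [-4.6, -1.1, 12.6]
width: 0.0
```

Call:
carry_out:
  steps:
    - {"travel": [0,0,-0.008],"twist": [0,0,0],"claw": 1}
    - {"travel": [0,0,-0.016],"twist": [0,0,0],"claw": 1}
    - {"travel": [0,0,-0.016],"twist": [0,0,0],"claw": 1}
    - {"travel": [0,0,-0.016],"twist": [0,0,0],"claw": 1}

```text
t: 6.85
eef_pos: [0.556, 0.0626, 0.1344]
eef_rot: [-0.156, 0.692, 0.156, 0.687]
force: [-6.4, -0.4, 16.5]
width: 0.0002
```

```bash
python3 chk.py side6
```

```text
[0.55596325 0.06261877 0.1344386 ] [-6.37769191 -0.43660481 16.46885572]
[0.008 0.004 0.02 ]
```

View pics/side6.png

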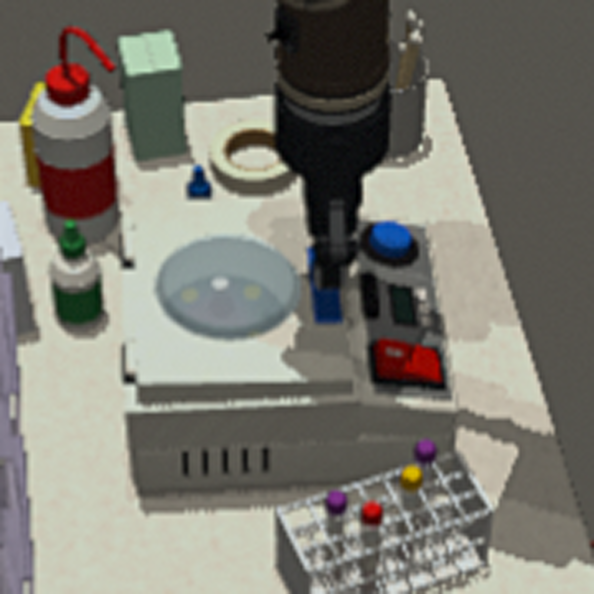

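Call:
carry_out:
  steps:
    - {"travel": [0,0,0.02],"twist": [0,0,0],"claw": 1}
    - {"travel": [0,0,0.04],"twist": [0,0,0],"claw": 1}
    - {"travel": [0,0,0.08],"twist": [0,0,0],"claw": 1}
    - {"travel": [0,0,0.12],"twist": [0,0,0],"claw": 1}
    - {"travel": [0,0,0.16],"twist": [0,0,0],"claw": 1}
    - {"travel": [0,0,0.16],"twist": [0,0,0],"claw": 1}

```text
t: 7.5
eef_pos: [0.5573, 0.0627, 0.1763]
eef_rot: [-0.156, 0.691, 0.156, 0.689]
force: [0.2, 0.1, 0.1]
width: -0.0002
```

```bash
python3 chk.py side7
```

```text
[0.55725233 0.06268784 0.17632655] [0.15429847 0.1419862  0.13945044]
[ 0.003  0.004 -0.148]
```

View pics/side7.png

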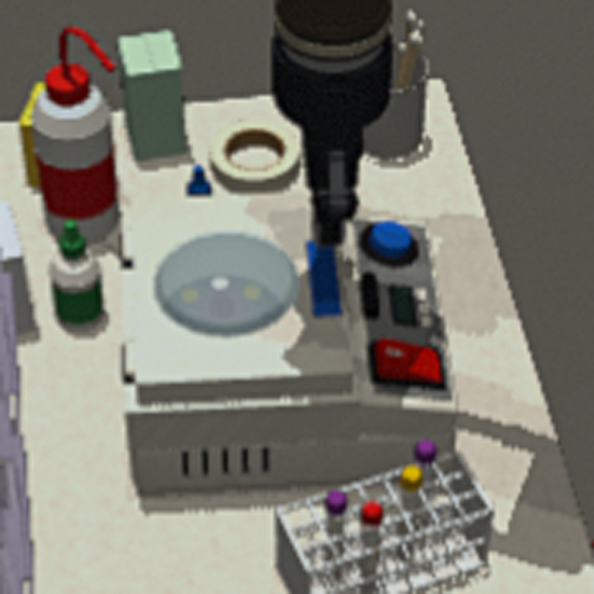

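```bash
cat > rk.py <<'E'
from push import *
f=grab_frame("wrist"); 
s=sense(); f["s"]=s; save("wrist8",f)
d=p[7:10]; print(proj(wristcam(f),c2w(p,d)),proj(wristcam(f),c2w(p,p[4:7])))
for z in (.135,.108,.100): cmd(c2w(p,[d[0]+.0015,d[1],z+.017])[0],target(p[2]),s)
E
python3 rk.py
```

```text
[[446.11214975 198.1157749 ]] [[195.34211766 171.20685206]]
travel [-0.2413  0.1528 -0.0912] twist [ 0.0012 -0.0035 -0.0016]
travel [-0.2413  0.1528 -0.1992] twist [ 0.0012 -0.0035 -0.0016]
travel [-0.2413  0.1528 -0.2312] twist [ 0.0012 -0.0035 -0.0016]
```

View pics/wrist8.png

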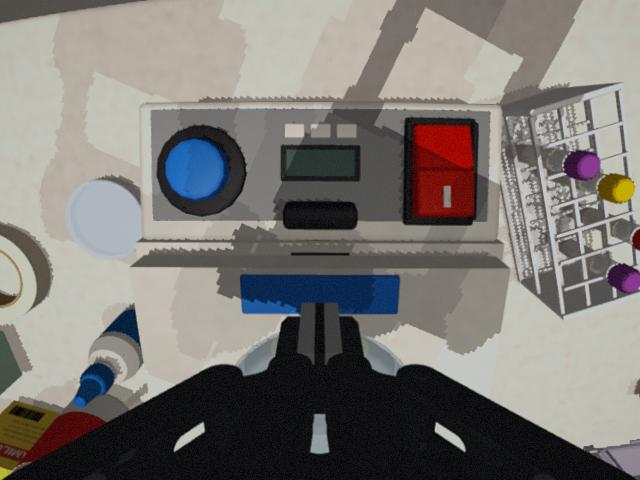

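Call:
carry_out:
  steps:
    - {"travel": [-0.06,0.04,0],"twist": [0,0,0],"claw": 1}
    - {"travel": [-0.15,0.09,0],"twist": [0,0,0],"claw": 1}
    - {"travel": [-0.241,0.153,0],"twist": [0.001,-0.0035,-0.0016],"claw": 1}
    - {"travel": [-0.241,0.153,-0.05],"twist": [0.001,-0.0035,-0.0016],"claw": 1}
    - {"travel": [-0.241,0.153,-0.12],"twist": [0.001,-0.0035,-0.0016],"claw": 1}
    - {"travel": [-0.241,0.153,-0.15],"twist": [0.001,-0.0035,-0.0016],"claw": 1}
    - {"travel": [-0.241,0.153,-0.15],"twist": [0.001,-0.0035,-0.0016],"claw": 1}

```text
t: 8.3
eef_pos: [0.4947, 0.1005, 0.1354]
eef_rot: [-0.155, 0.691, 0.155, 0.688]
force: [0.3, -0.2, 0.3]
width: 0.0001
```

```bash
python3 rk.py; cp pics/wrist8.png pics/wrist9.png; python3 chk.py side9
```

```text
[[318.51950933 308.05911812]] [[ 41.04546584 275.05173986]]
travel [0.001  0.001  0.0625] twist [ 0.0004 -0.0013  0.0001]
travel [ 0.001   0.001  -0.0455] twist [ 0.0004 -0.0013  0.0001]
travel [ 0.001   0.001  -0.0775] twist [ 0.0004 -0.0013  0.0001]
[0.49555738 0.10053324 0.13638104] [ 0.17726422 -0.17440442 -0.06220818]
[ 0.249 -0.148  0.012]
```

View pics/wrist9.png

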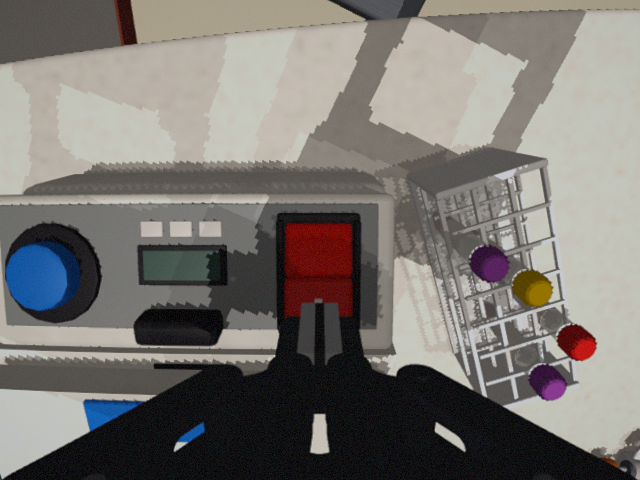

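View pics/side9.png

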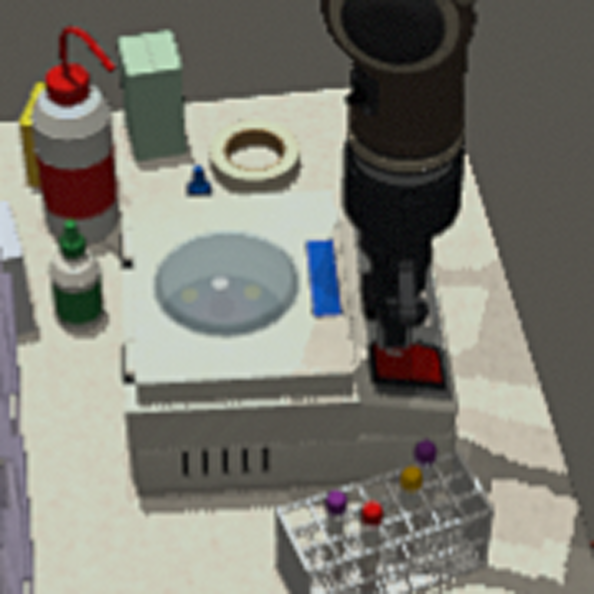

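Call:
carry_out:
  steps:
    - {"travel": [0,0,-0.03],"twist": [0,0,0],"claw": 1}
    - {"travel": [0,0,-0.045],"twist": [0,0,0],"claw": 1}
    - {"travel": [0,0,-0.055],"twist": [0,0,0],"claw": 1}
    - {"travel": [0,0,-0.065],"twist": [0,0,0],"claw": 1}
    - {"travel": [0,0,-0.075],"twist": [0,0,0],"claw": 1}
    - {"travel": [0,0,-0.085],"twist": [0,0,0],"claw": 1}
    - {"travel": [0,0,-0.085],"twist": [0,0,0],"claw": 1}

```text
t: 9.1
eef_pos: [0.4965, 0.1006, 0.1198]
eef_rot: [-0.155, 0.691, 0.155, 0.689]
force: [-8.9, -0.7, 27.8]
width: -0.0001
```

```bash
python3 rk.py; cp pics/wrist8.png pics/wrist10.png; python3 chk.py side10
```

```text
[[319.34817465 325.9386133 ]] [[ 16.06302192 288.47666315]]
travel [-0.0025  0.0008  0.1287] twist [ 0.0007 -0.0013 -0.0001]
travel [-0.0025  0.0008  0.0207] twist [ 0.0007 -0.0013 -0.0001]
travel [-0.0025  0.0008 -0.0113] twist [ 0.0007 -0.0013 -0.0001]
[0.49645544 0.10057457 0.1198291 ] [-8.78315311 -1.74036616 26.16281482]
[ 0.246 -0.148  0.078]
```

View pics/wrist10.png

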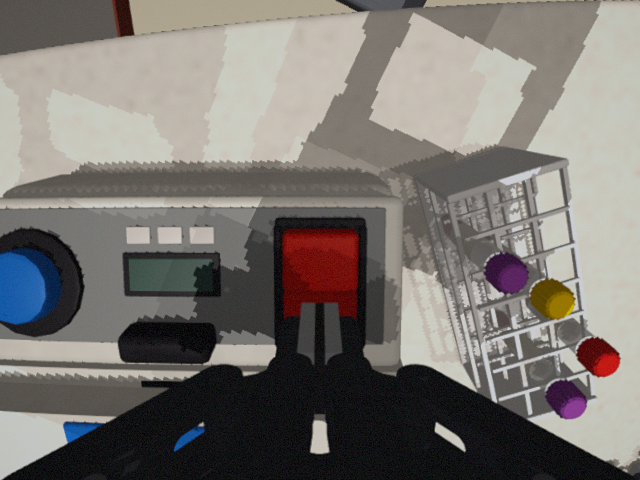

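Call:
carry_out:
  steps:
    - {"travel": [0,0,0.03],"twist": [0,0,0],"claw": 1}
    - {"travel": [0,0,0.1],"twist": [0,0,0],"claw": 1}
    - {"travel": [0,0,0.2],"twist": [0,0,0],"claw": 1}
    - {"travel": [0.06,-0.15,0.25],"twist": [0,0,0],"claw": 1}
    - {"travel": [0.1,-0.3,0.25],"twist": [0,0,0],"claw": 1}
    - {"travel": [0.1,-0.3,0.25],"twist": [0,0,0],"claw": 1}

```text
t: 9.8
eef_pos: [0.5227, 0.0222, 0.183]
eef_rot: [-0.155, 0.69, 0.153, 0.69]
force: [-0.2, 0.5, 0.3]
width: 0.0
```

```bash
python3 rk.py; cp pics/wrist8.png pics/wrist11.png; python3 chk.py side11
python3 - <<'E'
from push import *
s=sense();k=p[4:7]
for z in (.125,.102,.096,.094): cmd(c2w(p,[k[0],k[1],z+.017])[0],target(p[2]),s)
E
```

```text
[[471.48248453 284.40216709]] [[244.60050846 260.54530885]]
travel [-0.1024  0.3075 -0.1209] twist [ 0.0008 -0.0017  0.0021]
travel [-0.1024  0.3075 -0.2289] twist [ 0.0008 -0.0017  0.0021]
travel [-0.1024  0.3075 -0.2609] twist [ 0.0008 -0.0017  0.0021]
[0.52141661 0.02390843 0.18222178] [-0.23404426  1.23646594 -0.96258802]
[ 0.146  0.159 -0.171]
travel [ 0.0577 -0.1512 -0.159 ] twist [ 0.0004 -0.0024  0.0013]
travel [ 0.0577 -0.1512 -0.251 ] twist [ 0.0004 -0.0024  0.0013]
travel [ 0.0577 -0.1512 -0.275 ] twist [ 0.0004 -0.0024  0.0013]
travel [ 0.0577 -0.1512 -0.283 ] twist [ 0.0004 -0.0024  0.0013]
```

View pics/wrist11.png

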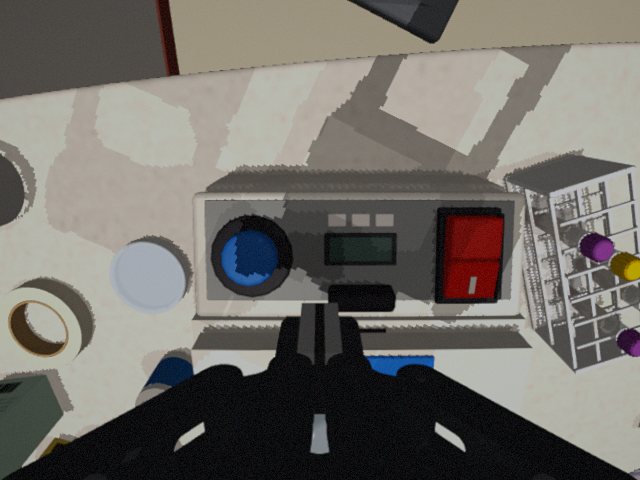

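View pics/side11.png

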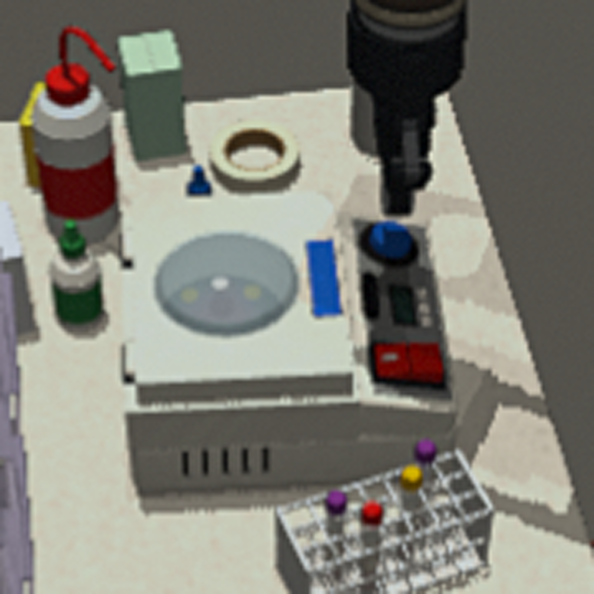

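```bash
python3 - <<'E'
from push import *
f=grab_frame("side")
d=p[7:10]
for dz in (0,-.003,-.006): print(dz,(proj(f,c2w(p,d+[0,0,dz]))[0]-[235,120])*3.3)
a=f["pixels"][215:245,340:380,::-1]; b=cv2.imread('pics/side0.png')[215:245,340:380]
cv2.imwrite('pics/cmp.png',cv2.resize(np.hstack([b,a]),None,fx=9,fy=9,interpolation=cv2.INTER_CUBIC))
E
```

```text
0 [392.06379337 352.15465217]
-0.003 [391.86664798 355.06878928]
-0.006 [391.67008637 357.97272844]
```

View pics/cmp.png

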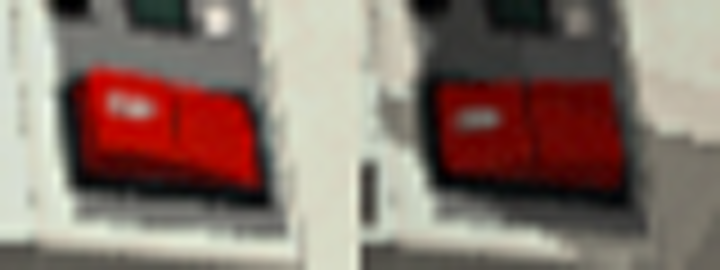

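Call:
carry_out:
  steps:
    - {"travel": [0.03,-0.075,0],"twist": [0,0,0],"claw": 1}
    - {"travel": [0.058,-0.151,-0.02],"twist": [0,-0.002,0.001],"claw": 1}
    - {"travel": [0.058,-0.151,-0.12],"twist": [0,-0.002,0.001],"claw": 1}
    - {"travel": [0.058,-0.151,-0.2],"twist": [0,-0.002,0.001],"claw": 1}
    - {"travel": [0.058,-0.151,-0.235],"twist": [0,-0.002,0.001],"claw": 1}
    - {"travel": [0.058,-0.151,-0.255],"twist": [0,-0.002,0.001],"claw": 1}
    - {"travel": [0.058,-0.151,-0.27],"twist": [0,-0.002,0.001],"claw": 1}
    - {"travel": [0.058,-0.151,-0.28],"twist": [0,-0.002,0.001],"claw": 1}
    - {"travel": [0.058,-0.151,-0.285],"twist": [0,-0.002,0.001],"claw": 1}
    - {"travel": [0.058,-0.151,-0.285],"twist": [0,-0.002,0.001],"claw": 1}

```text
t: 10.95
eef_pos: [0.5338, -0.0104, 0.1158]
eef_rot: [-0.155, 0.692, 0.157, 0.688]
force: [-15.3, 4.2, 32.1]
width: 0.0004
```

```bash
python3 rk.py; cp pics/wrist8.png pics/wrist12.png; python3 chk.py side12
```

```text
[[616.4548945  358.91460913]] [[310.8451075  328.78488846]]
travel [-0.1518  0.4449  0.145 ] twist [-0.0009 -0.0037 -0.0011]
travel [-0.1518  0.4449  0.037 ] twist [-0.0009 -0.0037 -0.0011]
travel [-0.1518  0.4449  0.005 ] twist [-0.0009 -0.0037 -0.0011]
[ 0.53377315 -0.01043264  0.11575408] [-15.88926966   3.88194907  32.96809084]
[0.097 0.296 0.094]
```

View pics/wrist12.png

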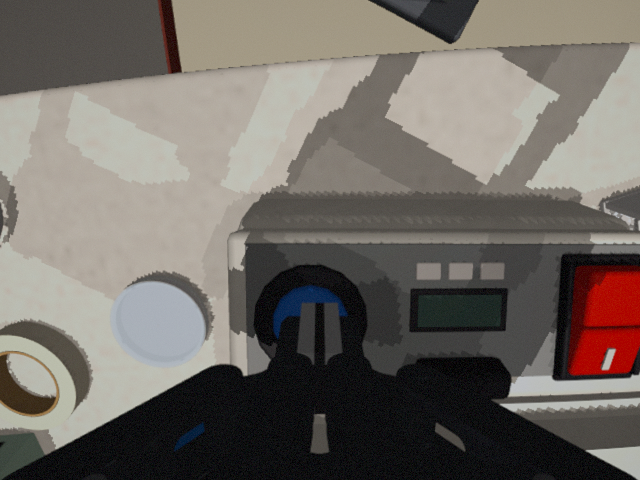

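View pics/side12.png

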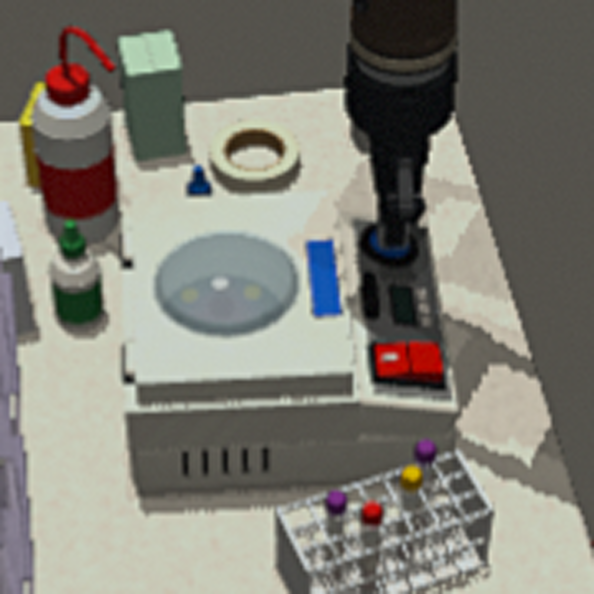

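Call:
carry_out:
  steps:
    - {"travel": [0,0,0.005],"twist": [0,0,0],"claw": 1}
    - {"travel": [0,0,0.005],"twist": [0,0,0],"claw": 1}
    - {"travel": [0,0,0.005],"twist": [0,0,0],"claw": 1}

```text
t: 11.35
eef_pos: [0.5345, -0.0099, 0.1182]
eef_rot: [-0.155, 0.691, 0.157, 0.689]
force: [-0.9, 1.0, 3.8]
width: 0.0001
```

Call:
carry_out:
  steps:
    - {"travel": [0,0,0.005],"twist": [0,0,0],"claw": 1}
    - {"travel": [0,0,0.005],"twist": [0,0,0],"claw": 1}
    - {"travel": [0,0,0.005],"twist": [0,0,0],"claw": 1}

```text
t: 11.65
eef_pos: [0.5345, -0.0099, 0.1192]
eef_rot: [-0.155, 0.691, 0.157, 0.689]
force: [-2.3, -0.4, 3.8]
width: -0.0002
```

Call:
carry_out:
  steps:
    - {"travel": [0,0,-0.008],"twist": [0,0,0],"claw": 1}
    - {"travel": [0,0,-0.016],"twist": [0,0,0],"claw": 1}
    - {"travel": [0,0,-0.016],"twist": [0,0,0],"claw": 1}
    - {"travel": [0,0,-0.016],"twist": [0,0,0],"claw": 1}
    - {"travel": [0,0,-0.016],"twist": [0,0,0],"claw": 1}

```text
t: 12.15
eef_pos: [0.535, -0.0097, 0.1167]
eef_rot: [-0.155, 0.691, 0.157, 0.689]
force: [-5.2, 0.6, 12.3]
width: -0.0002
```

```bash
python3 - <<'E'
from push import *
for i in range(3):
    f=grab_frame("scene"); s=sense(); print(s["t"],s["eef_pos"],s["force"])
a=f["pixels"][:,:,::-1][260:330,290:400]; b=cv2.imread('pics/scene0.png')[260:330,290:400]
cv2.imwrite('pics/cmp2.png',cv2.resize(np.vstack([b,a]),None,fx=4.2,fy=4.2,interpolation=cv2.INTER_CUBIC))
E
```

```text
12.2 [ 0.53496309 -0.00974719  0.11667716] [-4.18019133  1.62861574 12.19377378]
12.25 [ 0.5349987  -0.00975831  0.11669555] [-5.21965808  1.26670852 13.04834382]
12.3 [ 0.53495974 -0.00975863  0.11668527] [-4.57627958  1.38163238 12.62619227]
```

View pics/cmp2.png

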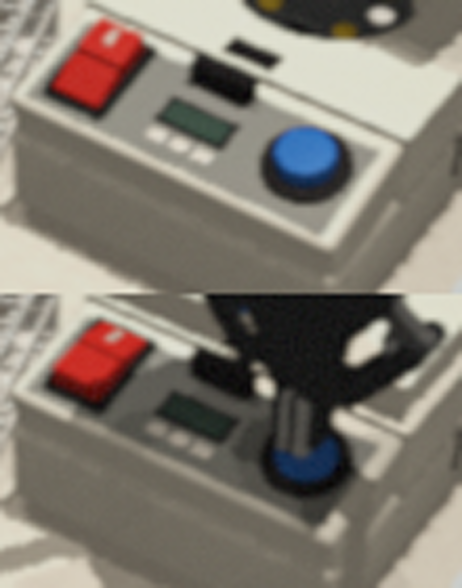

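Call:
carry_out:
  steps:
    - {"travel": [0,0,0.018],"twist": [0,0,0],"claw": 1}
    - {"travel": [0,0,0.018],"twist": [0,0,0],"claw": 1}
    - {"travel": [0,0,0.018],"twist": [0,0,0],"claw": 1}

```text
t: 12.6
eef_pos: [0.5353, -0.0099, 0.1209]
eef_rot: [-0.155, 0.691, 0.157, 0.689]
force: [-1.0, 0.2, 2.1]
width: -0.0001
```

Call:
carry_out:
  steps:
    - {"travel": [0,0,0.004],"twist": [0,0,0],"claw": 1}
    - {"travel": [0,0,0.004],"twist": [0,0,0],"claw": 1}
    - {"travel": [0,0,0.004],"twist": [0,0,0],"claw": 1}

```text
t: 12.9
eef_pos: [0.5351, -0.0099, 0.1216]
eef_rot: [-0.155, 0.691, 0.157, 0.689]
force: [-0.8, -0.6, 1.6]
width: -0.0002
```

Call:
carry_out:
  steps:
    - {"travel": [0,0,0.004],"twist": [0,0,0],"claw": 1}
    - {"travel": [0,0,0.004],"twist": [0,0,0],"claw": 1}
    - {"travel": [0,0,0.004],"twist": [0,0,0],"claw": 1}

```text
t: 13.2
eef_pos: [0.535, -0.0099, 0.1225]
eef_rot: [-0.155, 0.691, 0.157, 0.689]
force: [-1.7, 0.1, 1.9]
width: 0.0002
```

```bash
python3 - <<'E'
from push import *
for i in range(6):
    f=grab_frame("scene"); s=sense(); print(s["t"],s["eef_pos"],s["force"])
E
```

```text
13.25 [ 0.53499619 -0.00992309  0.12248609] [-0.97583188 -1.07556712  1.4610555 ]
13.3 [ 0.53502032 -0.00994106  0.12251865] [-1.04385001 -1.39485078  1.97918698]
13.35 [ 0.53498592 -0.00995114  0.12250284] [-1.3856776  -0.45052884  1.20311208]
13.4 [ 0.5350133  -0.00992526  0.1225347 ] [-1.10236064 -0.86996753  0.0093158 ]
13.45 [ 0.53498359 -0.00994294  0.1225144 ] [-0.25542976 -0.73219682  1.77301501]
13.5 [ 0.53502551 -0.00990923  0.12256558] [-1.59406876 -0.83579437  1.56542599]
```

Call:
carry_out:
  steps:
    - {"travel": [0,0,-0.008],"twist": [0,0,0],"claw": 1}
    - {"travel": [0,0,-0.016],"twist": [0,0,0],"claw": 1}
    - {"travel": [0,0,-0.024],"twist": [0,0,0],"claw": 1}
    - {"travel": [0,0,-0.031],"twist": [0,0,0],"claw": 1}
    - {"travel": [0,0,-0.031],"twist": [0,0,0],"claw": 1}
    - {"travel": [0,0,-0.031],"twist": [0,0,0],"claw": 1}
    - {"travel": [0,0,-0.031],"twist": [0,0,0],"claw": 1}

```text
t: 14.2
eef_pos: [0.5362, -0.0096, 0.1169]
eef_rot: [-0.155, 0.69, 0.157, 0.689]
force: [-3.0, 0.4, 13.4]
width: 0.0001
```

```bash
python3 chk.py side13
```

```text
[ 0.53615822 -0.00956186  0.11693087] [-3.00899851  0.40750563 13.36947644]
[0.087 0.293 0.09 ]
```

View pics/side13.png

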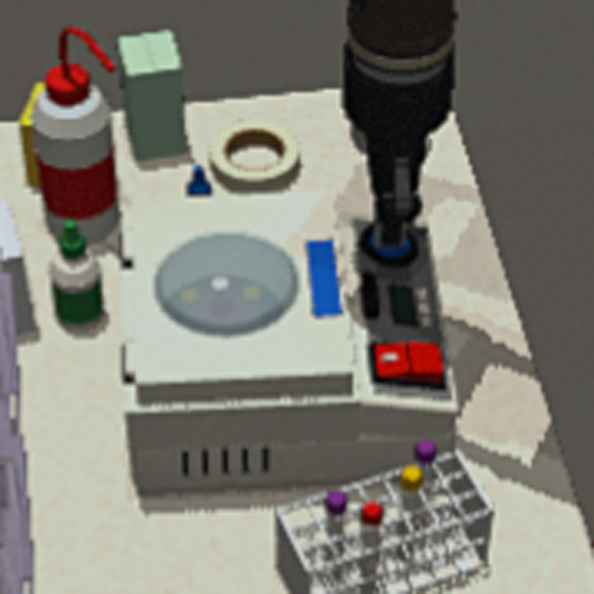

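The picture shows the lid flat and shut, with the blue pad at (323,278) clear. The rocker at (405,362) is thrown, and the fingers hold the key sunk at (388,245).

```bash
python3 -c "
from bench import *
print(hand_in()); print(sense()['force'])"
```

```text
the job is handed in; nothing more can be done
None
the job is handed in; nothing more can be done
```

I shut the lid, switched the rocker on at its far end and pressed the blue key. I handed the job in at about 14 s of the 42 s with the key still held down; no verdict was reported.

- **Lid:** I pushed it down by its lip at about 0.5 rad/s, up to about 17 N at the stop. It stayed shut after I lifted the fingers clear.
- **Rocker:** I pressed it with up to about 29 N. Pictures before and after show its far end down and its near end up.
- **Blue key:** It was held at its stop, about 5.6 mm below where I still felt light contact, with about 13 N upward on the tool. My first press overshot to about 37 N, close to the 40 N limit. I eased off, let the key almost fully up to check its travel, and pressed it again.
- **Surroundings:** The arm kept clear of the release button and of the things standing around, and nothing seen in the last side picture had shifted. That picture does not show the timer or the petri dish.

One check disagreed: at full push on the lid, the measured tool height was about 5 mm lower than my model predicted. I put this down to give in the fingers or lid plus the calibration error.

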